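# Turn the nested sample bin and stack the tube rack on its ledges

## Task

The black tube rack has sunk into the grey bin, covering the slide boxes that lie in it. Lift it out by its handle and stand it on the blue mat, push the turntable round by its peg until the bin's low cut-away front points along the steel index tongue, then put the rack back into the bin the other way round from how it was nested, so that its lugs rest on the bin's rim instead of dropping into the slots, and let go. Keep the rack upright, set it down without dropping it, and leave the other things on the bench where they are.

Things in the scene. Friction and masses are not known exactly. Their poses are not given: they have to be found in the camera images.
- base: Fixed steel foot of the turntable, 200 mm across, 12 mm high; origin on the turntable's vertical axis at bench level. Its -x axis points along the index tongue: a flat dark steel strip 30 mm wide, 8 mm thick, with a pointed end, sticking out from under the disc to 195 mm from the axis, roughly towards the robot. The tongue does not turn with the disc.
- turntable (a joint): Turntable angle (rad) from where it starts (0), growing counter-clockwise seen from above; about half a turn brings the front to the tongue. Turns from -3.9 to 3.9; friction 0.2 N m, stays where left. Aluminium disc 290 mm across, top 24 mm above the bench; the bin is screwed to it, at the start with its front away from the tongue, up to 20 degrees off straight.
- bin_center (a point): Centre of the grey bin, on the turntable's axis, 64 mm above the bench; axes turn with the bin. 180 mm long (x), 130 wide (y), 80 high, walls 6 mm, inside 168 x 118; underside 24, rim 104 mm above the bench. Each long wall has two slots, 55 mm deep from the rim: from x = -75 to -45 and from 5 to 35 mm. The rest of the rim is the ledge.
- bin_front (a point): Middle of the bin's front end, 90 mm from the axis on the bin's -x side, 54 mm above the bench. The front wall is cut away to 30 mm height over its middle 90 mm; full-height corners 20 mm wide remain.
- peg_top (a point): Top of the upright steel peg for pushing the turntable round: 16 mm diameter, 100 mm tall, top 124 mm above the bench, standing on the disc 120 mm from the axis on the bin's +y side, 47 mm clear of its wall.
- rack_center (a point): Centre of the loose black tube rack (0.3 to 0.55 kg), 52.5 mm above its underside. Body 155 mm long (x), 108 wide (y), 40 high; tubes in its corners reach 72 mm above the underside. Carrying handle on top: a bar along x, 80 mm long, 12 mm thick (y), 80 to 105 mm above the underside (middle 40 mm above this point), on a post at each end.
- rack: The same rack; origin at the centre of its underside. Four lugs (24 mm long, 10 high, undersides 15 mm up) stick out of its long sides to y = +-72 mm, at x = -60 and 20 mm. At the start nested: axes along the bin's, lugs down in the slots, underside 34 mm above the bench. Half a turn from that in the bin, the lugs rest on the rim: underside 89 mm above the bench.
- mat: Fixed blue bench mat, 230 mm (x) by 180 mm (y), 3 mm thick, flat on the bench to the left or right of the turntable; origin at the centre of its underside. Parking place for the rack, about in the middle of the mat.
- disc: Bystander: clear plastic reagent disc, 140 mm across, 36 mm high, origin at the centre of its underside.
- bottle: Bystander: bottle, 64 mm across, 140 mm tall, beyond the turntable at one side; origin at the centre of its underside.
- spare_rack: Bystander: second, smaller tube rack without a handle, 90 x 130 mm, with tubes up to 107 mm high, beyond the turntable at one side; origin at the centre of its underside.
Mind the look-alikes: they are no part of the job. Leave any red look-alike of the rack alone.

How it is judged:
By the outcome, as a careful person would: the job done as asked, in the order asked, and still so for the second after the job is handed in, with the robot touching nothing.
It also fails if it takes over 72 s, if anything falls off the work surface, if the arm or the gripper's body presses on something with over 40 N, if the wrist force passes 120 N, or if a joint passes its speed limit or range.

## Robot

A 6-joint arm with a two-finger parallel gripper is mounted at the origin on the work surface. World frame = base frame: x ahead of the robot, y to its left, z up, the work surface at z = 0. Lengths are in m, angles in rad, forces in N, time in s.
With the tool pointing down it reaches from about 0.225 to 0.875 m from the base axis. Payload 3.4 kg.
Tool frame: the origin (TCP) lies on the centre line of the jaws, within the pads' length; the fingertips stand 11 mm ahead of it and the grasp point (between the pads) lies 8 mm behind it; z points along the fingers, y is the line along which they close (so a half turn about z gives the same grasp; the last joint's range is limited). The gripper opens to 85 mm and grips with 20 to 120 N. Pads are 22 mm wide; open, the fingers measure 114 mm over their backs; the gripper's body (76 mm by 85 mm) begins 54 mm behind the grasp point. The pads swing forward as they close: fully open they stand 13 mm farther back than shut.
Start: joints at [1.148, 0.276, 1.505, -0, 1.361, -0.121], TCP at [0.171, 0.549, 0.242] pointing down, gripper open.
Joint ranges: [-2.89, 2.89], [-0.75, 2.08], [0.22, 2.7], [-1.18, 4.32], [0.11, 2.71], [-2.7, 2.7]. Speed limits (rad/s): [2.57, 2.57, 3.14, 3.14, 3.14, 3.14].

## Interface

Orientations are given as a unit quaternion [w, x, y, z].
In Python, from rig import manip, eyes, job gives the robot as it stands.
- The arm moves only by the tool drive_tool, never from a script. Its argument "rows" is a list of rows, each a list of 3 entries, a list of its own where there are three numbers: the turn, a rotation vector about the world's x, y, z in rad, then the shift along the world's x, y, z in cm, then the finger opening in cm, from 0 to 8.54. A call has 1 to 8 rows; each row shifts and turns the commanded pose from where the row before left it; what a row does not reach is not made up. A row lasts 1/8 s, in which the tool goes at most 62.5 mm and 10.7 degrees, less where a joint would pass 70% of its speed; a pose out of reach is approached as far as the arm can. A call is refused whole if a number of a shift passes 6.25 or a number of a turn 0.188, either way. A call with a gripper value outside its range is refused whole. The fingers move at their own pace and stop on an object; "force" is the grip in N (left out, the last holds). Time passes only in rows, so rows that do not move let the fingers close. It gives the time, the measured TCP pose, the force, the opening and the grip force at its end, in the units of the state.
- manip.get_state(): the state, without advancing time (a new reading comes with each control period).
- eyes.get_image(name): name is "side" or "top" or "wrist"; returns the picture (420x560x3 uint8, red, green, blue); there is no depth.
- eyes.get_calibration(name): a dict with "camera_matrix" (3x3 intrinsics, pixels), "view" (4x4, takes a point from world to camera coordinates). Camera axes: x right, y up, looking along -z (the intrinsics and any distortion apply to the point x, -y, -z); pixel columns grow to the right and rows downward; lengths in m; the calibration is good to about 2 mm. The wrist camera is an equidistant fisheye: a pixel r from the principal point sees the ray r / f radians off the axis. A picture is of the moment at which its call begins: read the wrist's pose just before it. get_calibration takes no time and is no camera call; for the wrist camera it gives the pose at the moment of the call.
- job.sign_off(): hands the job in; it is judged then, once.
The state is a dict: "clock": time; "qpos": joint angles; "qd": joint speeds; "effort": joint torques, N m; "position": TCP position; "ee_rot": TCP orientation; "contact_force": force on the tool from outside, world axes, zero at the start; "moment": the same for the moment, N m; "width": finger opening in m; "gripper_force": force on a finger pad.
Only numpy, scipy, OpenCV 4.12 (cv2) and the standard library are available. Lean on these libraries where they do the work, as an engineer would, in place of code of your own. Each camera call takes 0.05 s, during which the arm holds its last target. There are 200 camera calls.

## Working session

There is one attempt and no reset: what is moved stays moved. The work goes in short steps, Python scripts to look and compute and a tool call to move; the robot and the scene stay as the last step left them, time stands still between calls to the robot, and variables do not carry over. Pictures are saved under pics/ and viewed, at most 10 in all, crops included, and the job is handed in when it is done.

Besides the shell and the picture viewer there is one more tool, called after "Call:" as a command line: name --argument value ..., lists and objects as JSON in quotes. drive_tool: Moves the arm, as the interface text tells. Its arguments: {"type":"object","properties":{"rows":{"type":"array"},"force":{"type":"number"}},"required":["rows"]}

```bash
mkdir -p pics; ls; python3 - <<'E'
from rig import manip,eyes,job
import cv2,numpy as np
s=manip.get_state();print(s)
for n in("top","side"):
    im=eyes.get_image(n);cv2.imwrite(f"pics/{n}0.png",im[:,:,::-1])
    c=eyes.get_calibration(n);print(n,c)
E
```

```text
pics
{'clock': 0.0, 'qpos': array([ 1.14797403e+00,  2.76611771e-01,  1.50612031e+00, -7.05696665e-06,
        1.36069472e+00, -1.21002554e-01]), 'qd': array([-4.60551588e-04, -4.65779013e-04, -3.29861232e-04,  1.15162623e-03,
       -5.32364789e-05, -8.25692744e-05]), 'effort': array([-2.70290970e-03, -4.16766000e+01, -2.45803839e+01, -2.57246420e-04,
        1.07433010e-02,  4.62036169e-06]), 'position': array([0.17072608, 0.54854718, 0.24143523]), 'ee_rot': array([-2.42978996e-04,  1.50336929e-01,  9.88634395e-01, -8.84306937e-04]), 'contact_force': array([ 0.90040275, -0.99315804,  0.45746422]), 'moment': array([-0.01305992, -0.03472066,  0.01672539]), 'gripper_force': 0.0, 'width': 0.0852756794573772}
top {'camera_matrix': array([[511.50130409,   0.        , 277.66413503],
       [  0.        , 511.50130409, 207.5591129 ],
       [  0.        ,   0.        ,   1.        ]]), 'view': array([[-0.02126136, -0.99977234,  0.00179756, -0.12392528],
       [ 0.99535256, -0.02099839,  0.09398054, -0.50465131],
       [-0.0939214 ,  0.00378736,  0.99557241, -1.4078792 ],
       [ 0.        ,  0.        ,  0.        ,  1.        ]])}
side {'camera_matrix': array([[404.67312307,   0.        , 277.03232585],
       [  0.        , 404.67312307, 207.8784653 ],
       [  0.        ,   0.        ,   1.        ]]), 'view': array([[ 0.74435084, -0.66756152, -0.01741949, -0.44593272],
       [ 0.34290633,  0.35970691,  0.86777082, -0.22610677],
       [-0.57302449, -0.65189919,  0.49665921, -0.95326772],
       [ 0.        ,  0.        ,  0.        ,  1.        ]])}
```

```bash
python3 - <<'E'
import cv2
for n in("top","side"):
    im=cv2.imread(f"pics/{n}0.png");cv2.imwrite(f"pics/{n}0b.png",cv2.resize(im,(784,588),interpolation=cv2.INTER_CUBIC))
E
```

```text
(no output)
```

View pics/top0b.png

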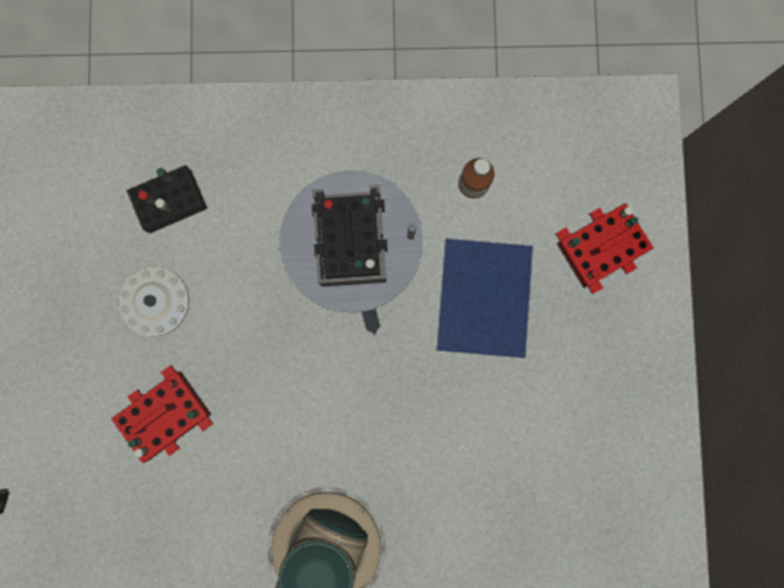

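View pics/side0b.png

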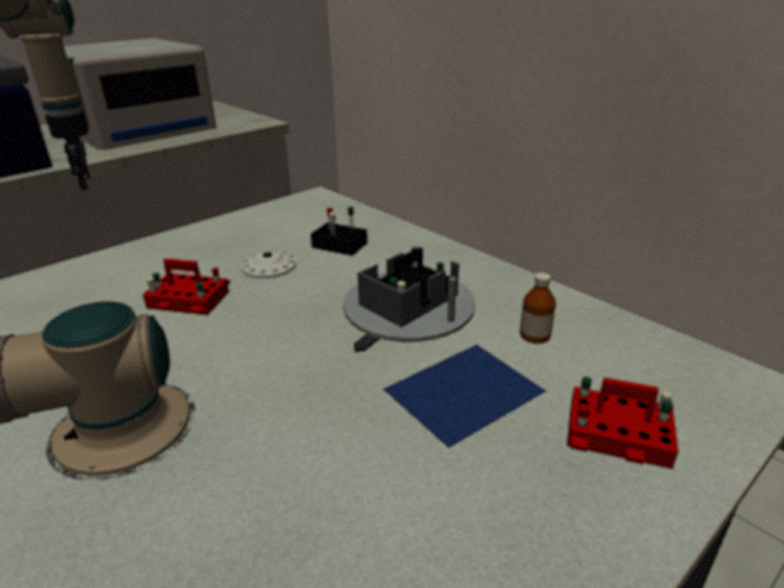

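The top view (1.4x scale) shows the disc centred near (351,241), the peg top at (411,228) and the tongue tip at (373,332). The mat spans (438-532, 240-356), and the black rack in the bin has its handle near (350,232). Red look-alikes stand at left and far right.

```bash
cat > h.py <<'E'
from rig import manip,eyes,job
import cv2,numpy as np
from scipy.spatial.transform import Rotation as R
def rays(n,px,c=None):
    c=c or eyes.get_calibration(n);K=c["camera_matrix"];V=c["view"]
    d=(np.atleast_2d(px)-K[:2,2])/[K[0,0],K[1,1]]
    if n=="wrist":
        r=np.linalg.norm(d,axis=1,keepdims=True)+1e-12
        v=np.hstack([d/r*np.sin(r),np.cos(r)])
    else: v=np.hstack([d,np.ones((len(d),1))])
    v=v*[1,-1,-1]
    return -V[:3,:3].T@V[:3,3], v@V[:3,:3]
def back(n,px,z,c=None):
    o,v=rays(n,px,c); return o+v*((z-o[2])/v[:,2])[:,None]
def proj(n,P,c=None):
    c=c or eyes.get_calibration(n);K=c["camera_matrix"];V=c["view"]
    p=(np.atleast_2d(P)@V[:3,:3].T+V[:3,3])*[1,-1,-1]
    if n=="wrist":
        s=np.linalg.norm(p[:,:2],axis=1,keepdims=True);t=np.arctan2(s,p[:,2:])
        q=p[:,:2]/(s+1e-12)*t
    else:q=p[:,:2]/p[:,2:]
    return q*[K[0,0],K[1,1]]+K[:2,2]
def st():
    s=manip.get_state();r=R.from_quat(np.roll(s["ee_rot"],-1))
    y=r.apply([0,1,0]);z=r.apply([0,0,1])
    print("t",s["clock"],"pos",s["position"].round(4),"yaw_y",np.degrees(np.arctan2(y[1],y[0])).round(2),"z",z.round(4),"q",s["qpos"].round(2),"F",s["contact_force"].round(1),"w",s["width"],"g",s["gripper_force"])
    return s
def shot(n,f):
    c=eyes.get_calibration(n);im=eyes.get_image(n);cv2.imwrite(f"pics/{f}.png",im[:,:,::-1]);return im,c
E
python3 - <<'E'
from h import *
S=lambda *p:np.array(p)/1.4
f=lambda l,p,z:print(l,back("top",S(*p),z).round(4))
im=cv2.imread("pics/top0.png");hsv=cv2.cvtColor(im,cv2.COLOR_BGR2HSV)
m=cv2.inRange(hsv,(105,120,40),(130,255,255));cs=max(cv2.findContours(m,0,1)[0],key=cv2.contourArea)
r=cv2.minAreaRect(cs);print("mat",back("top",cv2.boxPoints(r),.003).round(3),back("top",[r[0]],.003).round(3))
for e in[(279,241),(423,241),(351,169),(351,312)]:f("disc",e,.024)
f("tip",(373,332),.008)
f("tip",(373,332),.006)
f("peg",(411,228),.124)
f("h1",(350,206),.139);f("h2",(350,258),.139)
f("rack red",(327,204),.106);f("rack white",(369,264),.106);f('grn',(366,202),.106);f('g2',(358,264),.106)
f("bottle",(482,166),.14)
x0,y0=190,110
cv2.imwrite("pics/c1.png",cv2.resize(im[y0:y0+140,x0:x0+140],None,fx=4.2,fy=4.2,interpolation=cv2.INTER_CUBIC))
E
```

```text
mat [[ 0.38  -0.25   0.003]
 [ 0.591 -0.271  0.003]
 [ 0.577 -0.425  0.003]
 [ 0.367 -0.402  0.003]] [[ 0.478 -0.337  0.003]]
disc [[0.6067 0.084  0.024 ]]
disc [[ 0.6007 -0.2057  0.024 ]]
disc [[ 0.7516 -0.0632  0.024 ]]
disc [[ 0.4606 -0.0585  0.024 ]]
tip [[ 0.4205 -0.1012  0.008 ]]
tip [[ 0.4205 -0.1012  0.006 ]]
peg [[ 0.6094 -0.1784  0.124 ]]
h1 [[ 0.6504 -0.0655  0.139 ]]
h2 [[ 0.553 -0.064  0.139]]
rack red [[ 0.6623 -0.0202  0.106 ]]
rack white [[ 0.5454 -0.0981  0.106 ]]
grn [[ 0.6647 -0.0946  0.106 ]]
g2 [[ 0.5459 -0.0773  0.106 ]]
bottle [[ 0.7209 -0.3133  0.14  ]]
```

View pics/c1.png

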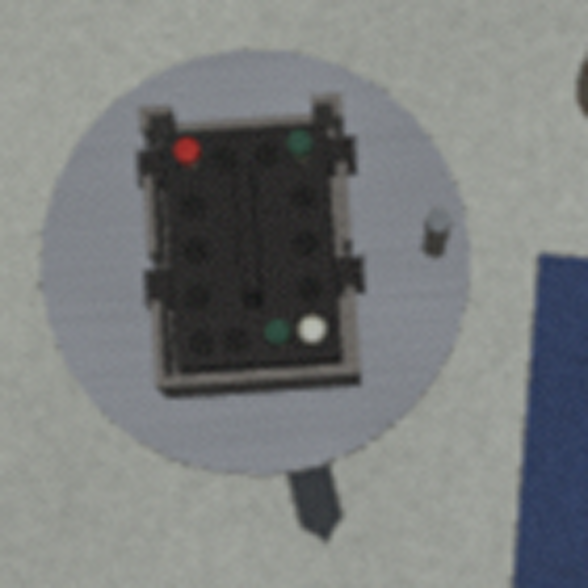

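The crop shows the rack nested, with its lugs in the slots. The peg is on the right at crop (436,218), the tongue tip at (325,540), and the cut-away front at the top. The bin is yawed by about 3°. I'll move above the rack for a close wrist look.

Call:
drive_tool --rows '[[[0, 0, 0.027], [3.3, -4.7, 0.6], 8.5], [[0, 0, 0.027], [3.3, -4.7, 0.6], 8.5], [[0, 0, 0.027], [3.3, -4.7, 0.6], 8.5], [[0, 0, 0.027], [3.3, -4.7, 0.6], 8.5], [[0, 0, 0.027], [3.3, -4.7, 0.6], 8.5], [[0, 0, 0.027], [3.3, -4.7, 0.6], 8.5], [[0, 0, 0.027], [3.3, -4.7, 0.6], 8.5], [[0, 0, 0.027], [3.3, -4.7, 0.6], 8.5]]'

```text
clock: 1.1
position: [0.4355, 0.1714, 0.2903]
ee_rot: [-0.0, 0.042, 0.999, 0.0]
contact_force: [1.0, 0.3, 0.2]
width: 0.0853
gripper_force: 0.0
```

Call:
drive_tool --rows '[[[0, 0, 0.027], [3.3, -4.7, 0.6], 8.5], [[0, 0, 0.027], [3.3, -4.7, 0.6], 8.5], [[0, 0, 0.027], [3.3, -4.7, 0.6], 8.5], [[0, 0, 0.027], [3.3, -4.7, 0.6], 8.5], [[0, 0, 0.027], [3.3, -4.7, 0.6], 8.5], [[0, 0, 0], [0, 0, 0], 8.5], [[0, 0, 0], [0, 0, 0], 8.5]]'

```text
clock: 1.98
position: [0.5994, -0.0618, 0.3195]
ee_rot: [-0.001, -0.024, 1.0, 0.001]
contact_force: [-0.4, 0.1, -0.3]
width: 0.0848
gripper_force: 0.0
```

```bash
python3 - <<'E'
from h import *
st();im,c=shot("wrist","w1")
np.savez("w1.npz",K=c["camera_matrix"],V=c["view"]);print(c["camera_matrix"][0,0])
cv2.imwrite("pics/w1b.png",cv2.resize(im[:,:,::-1],(784,588),interpolation=cv2.INTER_CUBIC))
E
```

```text
t 1.975 pos [ 0.5994 -0.0618  0.3195] yaw_y 92.78 z [-0.0021  0.0012 -1.    ] q [-0.22  0.29  1.3   0.    1.56 -1.84] F [-0.4  0.1 -0.3] w 0.0847691605360939 g 0.0
325.19226210127806
```

View pics/w1b.png

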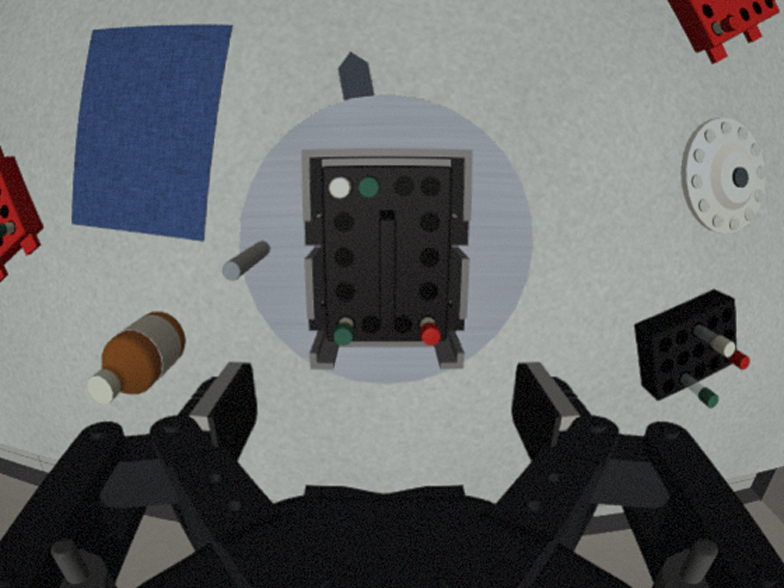

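The wrist view (1.4x) shows the handle bar from about (387,218) to (387,332), the peg top at (232,270), and the rim's back corners at (302,150) and (472,150). The front corners are at (311,368) and (463,368), and the tongue tip is at (351,52).

```bash
python3 - <<'E'
from h import *
d=np.load("w1.npz");c={"camera_matrix":d["K"],"view":d["V"]}
B=lambda z,*p:back("wrist",np.array(p)/1.4,z,c)
a=B(.104,(302,150),(472,150),(463,368),(311,368));print("rim",a.round(4),a.mean(0).round(4))
for u,v in((0,1),(3,2),(0,3),(1,2)):
    e=a[v]-a[u];print(np.degrees(np.arctan2(e[1],e[0])).round(2),np.linalg.norm(e).round(4))
print("handle",B(.139,(387,218),(387,332)).round(4))
print("peg",B(.124,(232,270)).round(4))
t=B(.008,(351,52),(343,100),(374,96));print("tongue",t.round(4))
k=B(.024,(240,240),(533,240),(388,95),(388,383));print("disc",k.round(4))
o=B(.003,(92,30),(232,25),(205,240),(72,224));print("mat",o.round(3),o.mean(0).round(3))
# tongue by segmentation in top+wrist
im=cv2.imread("pics/w1.png")
e=B(.008,(336,70),(344,99),(366,66),(374,96));print(e.round(4))
E
```

```text
rim [[ 0.5183 -0.1282  0.104 ]
 [ 0.5118  0.0009  0.104 ]
 [ 0.6908  0.0098  0.104 ]
 [ 0.6968 -0.119   0.104 ]] [ 0.6044 -0.0591  0.104 ]
92.89 0.1293
92.7 0.1289
2.95 0.1788
2.83 0.1792
handle [[ 0.5645 -0.0616  0.139 ]
 [ 0.6477 -0.0574  0.139 ]]
peg [[ 0.6097 -0.1779  0.124 ]]
tongue [[ 0.4157 -0.1025  0.008 ]
 [ 0.4648 -0.1076  0.008 ]
 [ 0.4598 -0.0781  0.008 ]]
disc [[ 0.6033 -0.2029  0.024 ]
 [ 0.5892  0.0846  0.024 ]
 [ 0.4608 -0.0648  0.024 ]
 [ 0.748  -0.0502  0.024 ]]
mat [[ 0.363 -0.405  0.003]
 [ 0.381 -0.227  0.003]
 [ 0.608 -0.249  0.003]
 [ 0.59  -0.428  0.003]] [ 0.486 -0.327  0.003]
[[ 0.4346 -0.116   0.008 ]
 [ 0.4637 -0.1067  0.008 ]
 [ 0.4298 -0.0873  0.008 ]
 [ 0.4598 -0.0781  0.008 ]]
```

Call:
drive_tool --rows '[[[0, 0, 0], [0.66, 0.25, -4], 8.5], [[0, 0, 0], [0, 0, -5], 8.5], [[0, 0, 0], [0, 0, -5], 6], [[0, 0, 0], [0, 0, -4], 6], [[0, 0, 0], [0, 0, -2.1], 6], [[0, 0, 0], [0, 0, 0], 6], [[0, 0, 0], [0, 0, 0], 6]]'

```text
clock: 2.9
position: [0.607, -0.0587, 0.1207]
ee_rot: [0.001, -0.025, 1.0, -0.0]
contact_force: [0.1, -0.3, 0.1]
width: 0.0598
gripper_force: 0.0
```

Call:
drive_tool --rows '[[[0, 0, 0], [0, 0, 0], 0], [[0, 0, 0], [0, 0, 0], 0], [[0, 0, 0], [0, 0, 0], 0], [[0, 0, 0], [0, 0, 0], 0], [[0, 0, 0], [0, 0, 0], 0], [[0, 0, 0], [0, 0, 0], 0]]' --force 70

```text
clock: 3.65
position: [0.6069, -0.0595, 0.1202]
ee_rot: [0.001, -0.025, 1.0, 0.0]
contact_force: [-0.9, 1.3, 5.4]
width: 0.0108
gripper_force: 69.1
```

Call:
drive_tool --rows '[[[0, 0, 0], [0, 0, 0.6], 0], [[0, 0, 0], [0, 0, 1.0], 0], [[0, 0, 0], [0, 0, 1.5], 0], [[0, 0, 0], [0, 0, 2], 0], [[0, 0, 0], [0, 0, 2.5], 0], [[0, 0, 0], [0, 0, 2.5], 0], [[0, 0, 0], [0, 0, 2.0], 0], [[0, 0, 0], [0, 0, 1], 0]]'

```text
clock: 4.65
position: [0.6071, -0.0596, 0.2524]
ee_rot: [0.001, -0.025, 1.0, -0.0]
contact_force: [-0.3, -0.5, -4.2]
width: 0.0111
gripper_force: 68.2
```

```bash
python3 - <<'E'
from h import *
st();im,c=shot("wrist","w2");im2,_=shot("side","s2")
cv2.imwrite("pics/m2.png",np.hstack([cv2.resize(im[:,:,::-1],(400,300)),im2[120:345,150:450,::-1].repeat(1,0) if 0 else cv2.resize(im2[130:280,200:400,::-1],(400,300))]))
E
```

```text
t 4.65 pos [ 0.6071 -0.0596  0.2524] yaw_y 92.82 z [ 2.7e-03 -5.0e-04 -1.0e+00] q [-0.21  0.32  1.41  0.    1.4  -1.83] F [-0.3 -0.5 -4.2] w 0.01108156322876647 g 68.2334840297699
```

View pics/m2.png

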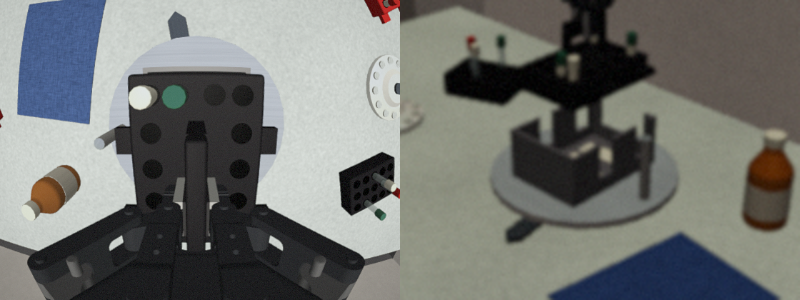

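Rack is lifted level and clear of the bin and peg; the bin is open. I'll carry it to the mat.

Call:
drive_tool --rows '[[[0, 0, 0], [-0.8, -1.8, 0], 0], [[0, 0, 0], [-1.6, -3.6, 0], 0], [[0, 0, 0], [-2.0, -4.4, 0], 0], [[0, 0, 0], [-2.0, -4.4, 0], 0], [[0, 0, 0], [-2.0, -4.4, 0], 0], [[0, 0, 0], [-2.0, -4.4, 0], 0], [[0, 0, 0], [-1.2, -2.7, 0], 0], [[0, 0, 0], [-0.5, -1.0, 0], 0]]'

```text
clock: 5.75
position: [0.4835, -0.3284, 0.2492]
ee_rot: [-0.001, -0.023, 1.0, 0.001]
contact_force: [0.6, 1.0, -2.8]
width: 0.011
gripper_force: 68.5
```

Call:
drive_tool --rows '[[[0, 0, 0], [0, 0, -1.5], 0], [[0, 0, 0], [0, 0, -3], 0], [[0, 0, 0], [0, 0, -3], 0], [[0, 0, 0], [0, 0, -3], 0], [[0, 0, 0], [0, 0, -2.5], 0], [[0, 0, 0], [0, 0, -1.5], 0], [[0, 0, 0], [0, 0, -0.7], 0], [[0, 0, 0], [0, 0, -0.3], 0]]'

```text
clock: 6.75
position: [0.4859, -0.3263, 0.0954]
ee_rot: [0.0, -0.025, 1.0, -0.0]
contact_force: [-0.2, -0.4, -3.0]
width: 0.0112
gripper_force: 68.5
```

Call:
drive_tool --rows '[[[0, 0, 0], [0, 0, -0.2], 0], [[0, 0, 0], [0, 0, -0.2], 0], [[0, 0, 0], [0, 0, 0], 0]]'

```text
clock: 7.12
position: [0.4856, -0.3266, 0.0916]
ee_rot: [0.0, -0.025, 1.0, -0.0]
contact_force: [0.0, 0.6, -3.1]
width: 0.0109
gripper_force: 68.5
```

Call:
drive_tool --rows '[[[0, 0, 0], [0, 0, -0.1], 0], [[0, 0, 0], [0, 0, -0.1], 0], [[0, 0, 0], [0, 0, 0], 0]]'

```text
clock: 7.5
position: [0.4855, -0.3265, 0.0893]
ee_rot: [0.0, -0.025, 1.0, 0.0]
contact_force: [-0.0, -0.3, -2.9]
width: 0.0112
gripper_force: 68.6
```

Call:
drive_tool --rows '[[[0, 0, 0], [0, 0, -0.1], 0], [[0, 0, 0], [0, 0, 0], 0]]'

```text
clock: 7.75
position: [0.4856, -0.3265, 0.0892]
ee_rot: [0.0, -0.025, 1.0, -0.0]
contact_force: [-1.5, 2.6, 4.2]
width: 0.0109
gripper_force: 69.8
```

Call:
drive_tool --rows '[[[0, 0, 0], [0, 0, -0.1], 0], [[0, 0, 0], [0, 0, 0], 0]]'

```text
clock: 8.0
position: [0.4856, -0.3265, 0.0892]
ee_rot: [0.0, -0.025, 1.0, -0.0]
contact_force: [-1.9, 1.7, 10.2]
width: 0.0109
gripper_force: 70.6
```

Call:
drive_tool --rows '[[[0, 0, 0], [0, 0, 0.15], 0], [[0, 0, 0], [0, 0, 0], 6], [[0, 0, 0], [0, 0, 0], 6], [[0, 0, 0], [0, 0, 0], 6], [[0, 0, 0], [0, 0, 2], 6], [[0, 0, 0], [0, 0, 4], 6], [[0, 0, 0], [0, 0, 5], 5], [[0, 0, 0], [0, 0, 2], 5]]'

```text
clock: 9.0
position: [0.4868, -0.3275, 0.2221]
ee_rot: [0.002, -0.025, 1.0, -0.002]
contact_force: [-0.4, 0.1, -0.8]
width: 0.0499
gripper_force: 0.0
```

```bash
python3 - <<'E'
from h import *
st()
E
```

```text
t 9.0 pos [ 0.4868 -0.3275  0.2221] yaw_y 92.82 z [ 0.0043 -0.0035 -1.    ] q [-0.71  0.3   1.52  0.    1.32 -2.33] F [-0.4  0.1 -0.8] w 0.04994648148316743 g 0.0
```

Call:
drive_tool --rows '[[[0, 0, -0.157], [1.5, 1.9, 0], 5], [[0, 0, -0.157], [1.5, 1.9, 0], 5], [[0, 0, -0.157], [1.5, 1.9, 0], 5], [[0, 0, -0.157], [1.5, 1.9, 0], 5], [[0, 0, -0.157], [1.5, 1.9, 0], 5], [[0, 0, -0.157], [1.5, 1.9, 0], 5], [[0, 0, -0.157], [1.5, 1.8, 0], 5], [[0, 0, -0.157], [1.8, 1.7, 0], 5]]'

```text
clock: 10.0
position: [0.6089, -0.1768, 0.2187]
ee_rot: [-0.0, 0.57, 0.822, -0.0]
contact_force: [0.4, -0.7, -0.1]
width: 0.0501
gripper_force: 0.0
```

Call:
drive_tool --rows '[[[0, 0, -0.157], [0, 0, -1], 5], [[0, 0, -0.157], [0, 0, -3], 5], [[0, 0, 0], [0, 0, 0], 5], [[0, 0, 0], [0, 0, 0], 5]]'

```text
clock: 10.5
position: [0.609, -0.1777, 0.1795]
ee_rot: [0.0, 0.688, 0.725, 0.0]
contact_force: [0.7, 0.2, 0.6]
width: 0.0498
gripper_force: 0.0
```

```bash
python3 - <<'E'
from h import *
st()
E
```

```text
t 10.5 pos [ 0.609  -0.1777  0.1795] yaw_y 2.99 z [ 1.e-03 -4.e-04 -1.e+00] q [-0.39  0.4   1.47  0.    1.27 -0.45] F [0.7 0.2 0.6] w 0.049760525087190983 g 0.0
```

Call:
drive_tool --rows '[[[0, 0, 0], [0.1, -0.1, -3], 5], [[0, 0, 0], [0, 0, -3], 5], [[0, 0, 0], [0, 0, -2], 5], [[0, 0, 0], [0, 0, 0], 1], [[0, 0, 0], [0, 0, 0], 1], [[0, 0, 0], [0, 0, 0], 1], [[0, 0, 0], [0, 0, 0], 1], [[0, 0, 0], [0, 0, 0], 1]]' --force 20

```text
clock: 11.5
position: [0.6107, -0.179, 0.1004]
ee_rot: [0.002, 0.689, 0.725, 0.001]
contact_force: [1.3, -0.5, 5.5]
width: 0.0151
gripper_force: 21.5
```

```bash
python3 - <<'E'
from h import *
s=st();p=s["position"][:2]
C=np.array([.6045,-.0592]);a0=np.arctan2(*(p-C)[::-1]);print("peg ang",np.degrees(a0),np.linalg.norm(p-C))
n=18;ang=a0-np.radians(169.9)*np.arange(n+1)/n
pt=C+.12*np.c_[np.cos(ang),np.sin(ang)];print((np.diff(np.vstack([p,pt[1:]]),axis=0)*100).round(2).tolist())
E
```

```text
t 11.5 pos [ 0.6107 -0.179   0.1004] yaw_y 2.87 z [ 0.0034 -0.0014 -1.    ] q [-0.39  0.47  1.58 -0.    1.1  -0.44] F [ 1.3 -0.5  5.5] w 0.01506551541706969 g 21.490775048732758
peg ang -87.01603179783139 0.11994044953909144
[[-1.97, 0.05], [-1.94, 0.38], [-1.85, 0.7], [-1.71, 0.99], [-1.52, 1.26], [-1.3, 1.49], [-1.04, 1.68], [-0.75, 1.83], [-0.44, 1.93], [-0.11, 1.97], [0.21, 1.96], [0.53, 1.9], [0.83, 1.79], [1.12, 1.63], [1.37, 1.42], [1.58, 1.18], [1.76, 0.9], [1.88, 0.6]]
```

Call:
drive_tool --rows '[[[0, 0, -0.14], [-1.97, 0.05, 0], 1], [[0, 0, -0.14], [-1.94, 0.38, 0], 1], [[0, 0, -0.14], [-1.85, 0.7, 0], 1], [[0, 0, -0.14], [-1.71, 0.99, 0], 1], [[0, 0, 0], [0, 0, 0], 1]]'

```text
clock: 12.12
position: [0.5343, -0.1567, 0.1003]
ee_rot: [0.0, 0.863, 0.506, 0.001]
contact_force: [-0.7, -0.2, 6.2]
width: 0.0153
gripper_force: 21.6
```

```bash
python3 - <<'E'
from h import *
s=st();p=s["position"][:2]-[.6045,-.0592];print(np.degrees(np.arctan2(p[1],p[0])),np.linalg.norm(p))
E
```

```text
t 12.125 pos [ 0.5343 -0.1567  0.1003] yaw_y -29.23 z [ 0.0012  0.     -1.    ] q [-0.41  0.36  1.76  0.    1.02  0.1 ] F [-0.7 -0.2  6.2] w 0.015277100622655157 g 21.64979249238968
-125.77603453156746 0.12012210478873302
```

Call:
drive_tool --rows '[[[0, 0, -0.14], [-1.52, 1.26, 0], 1], [[0, 0, -0.14], [-1.3, 1.49, 0], 1], [[0, 0, -0.14], [-1.04, 1.68, 0], 1], [[0, 0, -0.14], [-0.75, 1.83, 0], 1], [[0, 0, -0.14], [-0.44, 1.93, 0], 1], [[0, 0, -0.14], [-0.11, 1.97, 0], 1], [[0, 0, -0.14], [0.21, 1.96, 0], 1], [[0, 0, -0.14], [0.53, 1.9, 0], 1]]'

```text
clock: 13.12
position: [0.4911, -0.0176, 0.1001]
ee_rot: [0.001, 1.0, -0.031, 0.001]
contact_force: [0.8, -4.0, 6.4]
width: 0.0151
gripper_force: 21.8
```

Call:
drive_tool --rows '[[[0, 0, -0.14], [0.83, 1.79, 0], 1], [[0, 0, -0.14], [1.12, 1.63, 0], 1], [[0, 0, -0.14], [1.37, 1.42, 0], 1], [[0, 0, -0.14], [1.58, 1.18, 0], 1], [[0, 0, -0.14], [1.76, 0.9, 0], 1], [[0, 0, -0.1], [1.88, 0.6, 0], 1], [[0, 0, 0], [0, 0, 0], 1], [[0, 0, 0], [0, 0, 0], 1]]'

```text
clock: 14.12
position: [0.577, 0.059, 0.1]
ee_rot: [-0.001, 0.909, -0.416, 0.001]
contact_force: [0.1, 2.6, 5.9]
width: 0.0153
gripper_force: 22.0
```

```bash
python3 - <<'E'
from h import *
s=st();p=s["position"][:2]-[.6045,-.0592];print(np.degrees(np.arctan2(p[1],p[0])),np.linalg.norm(p))
E
```

```text
t 14.125 pos [0.577 0.059 0.1  ] yaw_y -139.16 z [ 0.0021  0.0014 -1.    ] q [-0.02  0.39  1.71  0.    1.04  2.41] F [0.1 2.6 5.9] w 0.015300227749822365 g 21.995941400527954
103.1118793820329 0.12134285252190784
```

Call:
drive_tool --rows '[[[0, 0, 0], [0, 0, 0], 5], [[0, 0, 0], [0, 0, 0], 5], [[0, 0, 0], [0, 0, 0], 5], [[0, 0, 0], [0, 0, 2], 5], [[0, 0, 0], [0, 0, 5], 5], [[0, 0, 0.15], [0, 0, 5], 5], [[0, 0, 0.15], [0.6, -2, 4], 8.5], [[0, 0, 0.15], [0.6, -2, 4], 8.5]]'

```text
clock: 15.12
position: [0.5878, 0.0178, 0.3002]
ee_rot: [0.0, 0.98, -0.2, -0.0]
contact_force: [1.0, -0.4, -0.4]
width: 0.0833
gripper_force: 0.0
```

Call:
drive_tool --rows '[[[0, 0, 0.15], [0.4, -2, 2], 8.5], [[0, 0, 0.15], [0.4, -2, 0], 8.5], [[0, 0, 0.15], [0.4, -2, 0], 8.5], [[0, 0, 0], [0.4, -2, 0], 8.5], [[0, 0, 0], [0, 0, 0], 8.5], [[0, 0, 0], [0, 0, 0], 8.5]]'

```text
clock: 15.88
position: [0.6038, -0.0614, 0.3186]
ee_rot: [-0.0, 1.0, 0.02, -0.0]
contact_force: [-0.6, -0.4, 0.4]
width: 0.0849
gripper_force: 0.0
```

```bash
python3 - <<'E'
from h import *
st();im,c=shot("wrist","w3")
np.savez("w3.npz",K=c["camera_matrix"],V=c["view"])
cv2.imwrite("pics/w3b.png",cv2.resize(im[:,:,::-1],(784,588),interpolation=cv2.INTER_CUBIC))
E
```

```text
t 15.875 pos [ 0.6038 -0.0614  0.3186] yaw_y -87.73 z [-7.e-04  8.e-04 -1.e+00] q [-0.22  0.3   1.29  0.    1.56  1.31] F [-0.6 -0.4  0.4] w 0.08489283888321422 g 0.0
```

View pics/w3b.png

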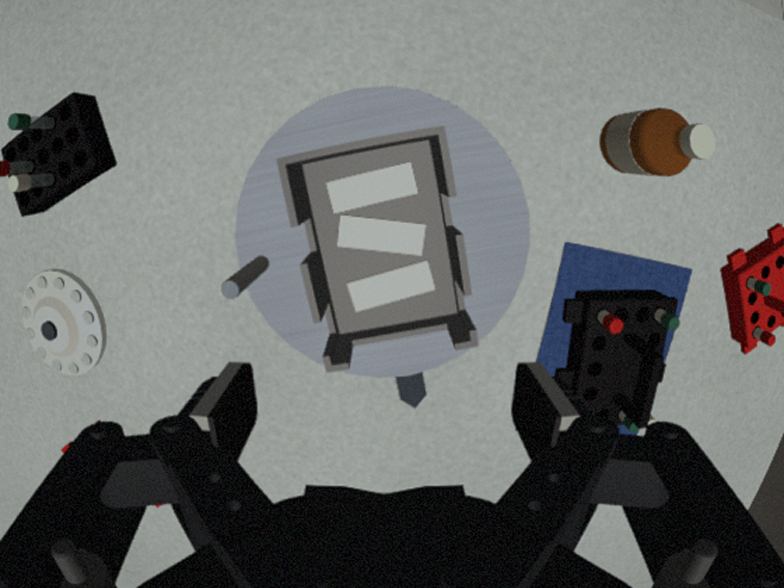

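The bin front now faces the tongue. Rim corners are at (278,159), (443,128), (477,345) and (325,370), and the tongue runs (396-424,377) to its tip at (414,408). The rack stands on the mat.

```bash
python3 - <<'E'
from h import *
d=np.load("w3.npz");c={"camera_matrix":d["K"],"view":d["V"]}
B=lambda z,*p:back("wrist",np.array(p)/1.4,z,c)
a=B(.104,(278,159),(443,128),(477,345),(325,370));C=a.mean(0);print("rim",a.round(4),C.round(4))
for u,v in((0,1),(3,2),(0,3),(1,2)):
    e=a[v]-a[u];print(np.degrees(np.arctan2(e[1],e[0])).round(2),np.linalg.norm(e).round(4))
for q in(B(.008,(414,408)),B(.008,(396,377),(424,374)).mean(0,keepdims=True)):
    e=q[0]-C;print("tongue",q.round(4),np.degrees(np.arctan2(e[1],e[0])).round(2)%360,np.hypot(*e[:2]))
# subpixel segmentation of tongue in the first wrist picture (dark, bluish-grey strip)
d=np.load("w1.npz");c={"camera_matrix":d["K"],"view":d["V"]}
im=cv2.imread("pics/w1.png");g=cv2.cvtColor(im,cv2.COLOR_BGR2GRAY)
x0,y0=225,25;r=g[y0:80,x0:285];_,m=cv2.threshold(r,0,255,cv2.THRESH_BINARY_INV+cv2.THRESH_OTSU)
n,l,s,ce=cv2.connectedComponentsWithStats(m);k=1+s[1:,4].argmax();ys,xs=np.where(l==k);print(s[k])
W=back("wrist",np.c_[xs+x0,ys+y0],.008,c)[:,:2]
e=W.mean(0)-[.6045,-.0592];print("w1 tongue",np.degrees(np.arctan2(e[1],e[0]))%360,W.mean(0), np.degrees(np.arctan2(*np.linalg.svd(W-W.mean(0))[2][0][::-1])))
E
```

```text
rim [[ 0.6766  0.0219  0.104 ]
 [ 0.7041 -0.1024  0.104 ]
 [ 0.5315 -0.1426  0.104 ]
 [ 0.5038 -0.0161  0.104 ]] [ 0.604  -0.0598  0.104 ]
-77.52 0.1274
-77.63 0.1295
-167.58 0.177
-166.89 0.1773
tongue [[ 0.4138 -0.1031  0.008 ]] 192.84 0.19507383466136483
tongue [[ 0.4545 -0.0961  0.008 ]] 193.64 0.15384695874300588
[ 17  12  25  35 626]
w1 tongue 193.20312410907832 [ 0.44156105 -0.09742636] 14.138784067214146
```

Call:
drive_tool --rows '[[[0, 0, 0.01], [-1.97, -4.42, 0], 8.5], [[0, 0, 0], [-1.97, -4.42, 0], 8.5], [[0, 0, 0], [-1.97, -4.42, -1], 8.5], [[0, 0, 0], [-1.97, -4.42, -3], 8.5], [[0, 0, 0], [-1.97, -4.42, -3], 8.5], [[0, 0, 0], [-1.97, -4.41, -3], 8.5], [[0, 0, 0], [0, 0, 0], 6], [[0, 0, 0], [0, 0, 0], 6]]'

```text
clock: 16.92
position: [0.4864, -0.3262, 0.2193]
ee_rot: [-0.0, 1.0, 0.025, 0.0]
contact_force: [0.6, -0.1, -0.1]
width: 0.0598
gripper_force: 0.0
```

```bash
python3 - <<'E'
from h import *
st();im,c=shot("wrist","w4")
np.savez("w4.npz",K=c["camera_matrix"],V=c["view"])
cv2.imwrite("pics/w4b.png",cv2.resize(im[:,:,::-1],(784,588),interpolation=cv2.INTER_CUBIC))
E
```

```text
t 16.925 pos [ 0.4864 -0.3262  0.2193] yaw_y -87.1 z [ 9.e-04  6.e-04 -1.e+00] q [-0.71  0.31  1.52  0.    1.32  0.81] F [ 0.6 -0.1 -0.1] w 0.05980953759638448 g 0.0
```

View pics/w4b.png

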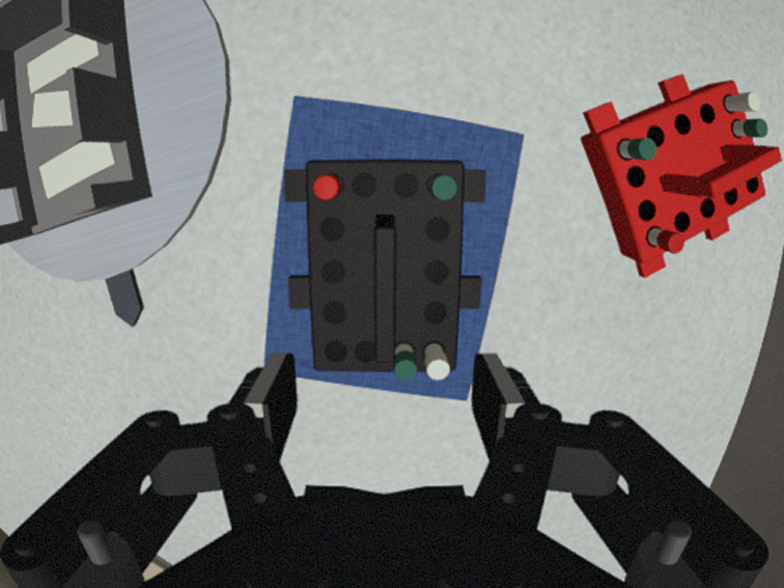

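The rack stands upright on the mat. Body top corners are at (309,162), (462,162), (456,370) and (315,370), and the handle is at columns 376-394. I'll compute its centre and go to grasp.

```bash
python3 - <<'E'
from h import *
d=np.load("w4.npz");c={"camera_matrix":d["K"],"view":d["V"]}
B=lambda z,*p:back("wrist",np.array(p)/1.4,z,c)
a=B(.043,(309,162),(462,162),(456,370),(315,370));print(a.round(4),a.mean(0).round(4))
for u,v in((0,1),(3,2),(0,3),(1,2)):
    e=a[v]-a[u];print(np.degrees(np.arctan2(e[1],e[0])).round(2),np.linalg.norm(e).round(4))
print(B(.108,(385,226),(385,363)).round(4))
E
```

```text
[[ 0.5564 -0.2727  0.043 ]
 [ 0.5618 -0.3757  0.043 ]
 [ 0.4098 -0.3852  0.043 ]
 [ 0.4044 -0.279   0.043 ]] [ 0.4831 -0.3281  0.043 ]
-87.04 0.1032
-87.08 0.1063
-177.61 0.1522
-176.44 0.1522
[[ 0.5232 -0.3256  0.108 ]
 [ 0.4432 -0.3297  0.108 ]]
```

Call:
drive_tool --rows '[[[0, 0, 0], [-0.08, 0, -4], 6], [[0, 0, 0], [0, 0, -4], 6], [[0, 0, 0], [0, 0, -3], 6], [[0, 0, 0], [0, 0, -2], 6], [[0, 0, 0], [0, 0, 0], 6], [[0, 0, 0], [0, 0, 0], 6]]'

```text
clock: 17.73
position: [0.4865, -0.3268, 0.0904]
ee_rot: [0.001, 1.0, 0.026, 0.001]
contact_force: [0.7, -0.2, 0.5]
width: 0.06
gripper_force: 0.0
```

Call:
drive_tool --rows '[[[0, 0, 0], [0, 0, -0.1], 0], [[0, 0, 0], [0, 0, 0], 0], [[0, 0, 0], [0, 0, 0], 0], [[0, 0, 0], [0, 0, 0], 0], [[0, 0, 0], [0, 0, 0], 0], [[0, 0, 0], [0, 0, 0], 0], [[0, 0, 0], [0, 0, 0], 0]]' --force 70

```text
clock: 18.6
position: [0.4852, -0.327, 0.0883]
ee_rot: [0.0, 1.0, 0.025, 0.0]
contact_force: [-0.3, 1.5, 5.5]
width: 0.0111
gripper_force: 69.9
```

Call:
drive_tool --rows '[[[0, 0, 0], [0, 0, 0.6], 0], [[0, 0, 0], [0, 0, 1.5], 0], [[0, 0, 0], [0, 0, 3], 0], [[0, 0, 0], [0, 0, 4], 0], [[0, 0, 0], [0, 0, 4], 0], [[0, 0, 0], [0, 0, 3], 0], [[0, 0, 0], [0, 0, 1.5], 0], [[0, 0, 0], [0, 0, 0], 0]]'

```text
clock: 19.6
position: [0.4852, -0.3272, 0.2646]
ee_rot: [0.001, 1.0, 0.025, 0.001]
contact_force: [-0.5, 0.2, -3.6]
width: 0.0111
gripper_force: 68.7
```

```bash
python3 - <<'E'
from h import *
st()
E
```

```text
t 19.6 pos [ 0.4852 -0.3272  0.2646] yaw_y -87.09 z [ 0.0013 -0.0013 -1.    ] q [-0.71  0.28  1.44 -0.    1.42  0.81] F [-0.5  0.2 -3.6] w 0.011093566618952215 g 68.74431610107422
```

Call:
drive_tool --rows '[[[0, 0, 0.02], [0.9, 2.0, 0], 0], [[0, 0, 0.026], [1.8, 4.0, 0], 0], [[0, 0, 0.026], [2.0, 4.4, 0], 0], [[0, 0, 0.026], [2.0, 4.4, 0], 0], [[0, 0, 0.026], [2.0, 4.4, 0], 0], [[0, 0, 0.026], [1.8, 4.0, 0], 0], [[0, 0, 0.022], [1.1, 2.4, 0], 0], [[0, 0, 0], [0.48, 1.2, 0], 0]]'

```text
clock: 20.6
position: [0.6055, -0.0561, 0.262]
ee_rot: [-0.001, 0.994, 0.112, -0.002]
contact_force: [-0.2, -0.5, -4.0]
width: 0.0112
gripper_force: 68.8
```

Call:
drive_tool --rows '[[[0, 0, 0], [0, 0, -1.5], 0], [[0, 0, 0], [0, 0, -2], 0], [[0, 0, 0], [0, 0, -1.5], 0], [[0, 0, 0], [0, 0, -0.8], 0], [[0, 0, 0], [0, 0, 0], 0], [[0, 0, 0], [0, 0, 0], 0]]'

```text
clock: 21.35
position: [0.6063, -0.0593, 0.2065]
ee_rot: [0.0, 0.994, 0.111, 0.001]
contact_force: [1.2, -0.2, -2.3]
width: 0.0108
gripper_force: 68.7
```

```bash
python3 - <<'E'
from h import *
st();im,c=shot("wrist","w5");im2,_=shot("side","s5")
cv2.imwrite("pics/m5.png",np.hstack([cv2.resize(im[:,:,::-1],(400,300)),cv2.resize(im2[130:280,200:400,::-1],(400,300))]))
E
```

```text
t 21.35 pos [ 0.6063 -0.0593  0.2065] yaw_y -77.26 z [ 1.4e-03 -5.0e-04 -1.0e+00] q [-0.21  0.35  1.49 -0.    1.3   1.14] F [ 1.2 -0.2 -2.3] w 0.010832765495592958 g 68.66962552070618
```

View pics/m5.png

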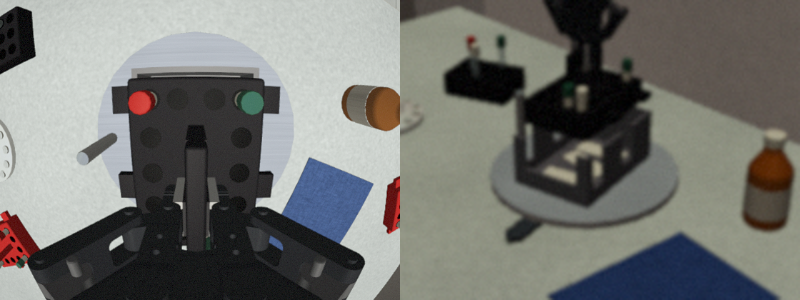

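The rack is aligned over the bin with its front toward the tongue. I'll lower it slowly.

Call:
drive_tool --rows '[[[0, 0, 0], [-0.03, 0.02, -0.6], 0], [[0, 0, 0], [0, 0, -0.6], 0], [[0, 0, 0], [0, 0, -0.4], 0], [[0, 0, 0], [0, 0, -0.4], 0], [[0, 0, 0], [0, 0, -0.3], 0], [[0, 0, 0], [0, 0, 0], 0]]'

```text
clock: 22.2
position: [0.6054, -0.0587, 0.1825]
ee_rot: [-0.0, 0.994, 0.111, -0.0]
contact_force: [0.7, 0.5, -3.4]
width: 0.0113
gripper_force: 68.8
```

Call:
drive_tool --rows '[[[0, 0, 0], [0, 0, -0.3], 0], [[0, 0, 0], [0, 0, -0.2], 0], [[0, 0, 0], [0, 0, -0.2], 0], [[0, 0, 0], [0, 0, 0], 0]]'

```text
clock: 22.7
position: [0.6054, -0.0587, 0.1756]
ee_rot: [-0.0, 0.994, 0.111, -0.0]
contact_force: [0.0, -0.1, -3.7]
width: 0.011
gripper_force: 68.8
```

No contact with the walls. I'll lower the last millimetres.

Call:
drive_tool --rows '[[[0, 0, 0], [0, 0, -0.1], 0], [[0, 0, 0], [0, 0, -0.1], 0], [[0, 0, 0], [0, 0, 0], 0]]'

```text
clock: 23.08
position: [0.6056, -0.0587, 0.1743]
ee_rot: [0.0, 0.994, 0.111, 0.0]
contact_force: [-0.9, 0.8, 0.1]
width: 0.0106
gripper_force: 69.1
```

Call:
drive_tool --rows '[[[0, 0, 0], [0, 0, -0.1], 0], [[0, 0, 0], [0, 0, 0], 0]]'

```text
clock: 23.32
position: [0.6056, -0.0587, 0.1743]
ee_rot: [0.0, 0.994, 0.111, 0.001]
contact_force: [-1.6, 0.9, 5.9]
width: 0.0111
gripper_force: 70.1
```

Contact came at the expected height (.1743), so the lugs are on the rim. I'll release and back off.

Call:
drive_tool --rows '[[[0, 0, 0], [0, 0, 0.1], 0], [[0, 0, 0], [0, 0, 0], 6], [[0, 0, 0], [0, 0, 0], 6], [[0, 0, 0], [0, 0, 0], 6], [[0, 0, 0], [0, 0, 2], 6], [[0, 0, 0], [0, 0, 4], 6], [[0, 0, 0], [0, 0, 5], 6], [[0, 0, 0], [0, 0, 4], 6]]'

```text
clock: 24.32
position: [0.6059, -0.0588, 0.3259]
ee_rot: [0.0, 0.994, 0.111, 0.001]
contact_force: [0.6, -0.0, -0.8]
width: 0.0596
gripper_force: 0.0
```

Call:
drive_tool --rows '[[[0, 0, 0], [-5, 0, 0], 6], [[0, 0, 0], [-5, 0, 0], 6], [[0, 0, 0], [0, 0, 0], 6], [[0, 0, 0], [0, 0, 0], 6]]'

```text
clock: 24.82
position: [0.5062, -0.0589, 0.3242]
ee_rot: [0.0, 0.994, 0.111, 0.001]
contact_force: [1.3, 0.1, -0.0]
width: 0.0596
gripper_force: 0.0
```

```bash
python3 - <<'E'
from h import *
st();im,c=shot("wrist","w6");im2,_=shot("side","s6")
cv2.imwrite("pics/m6.png",np.hstack([cv2.resize(im[:,:,::-1],(400,300)),cv2.resize(im2[130:280,200:400,::-1],(400,300))]))
E
```

```text
t 24.825 pos [ 0.5062 -0.0589  0.3242] yaw_y -77.24 z [ 1.9e-03 -5.0e-04 -1.0e+00] q [-0.25  0.14  1.49  0.    1.52  1.1 ] F [ 1.3  0.1 -0. ] w 0.059648395860506014 g 0.0
```

View pics/m6.png

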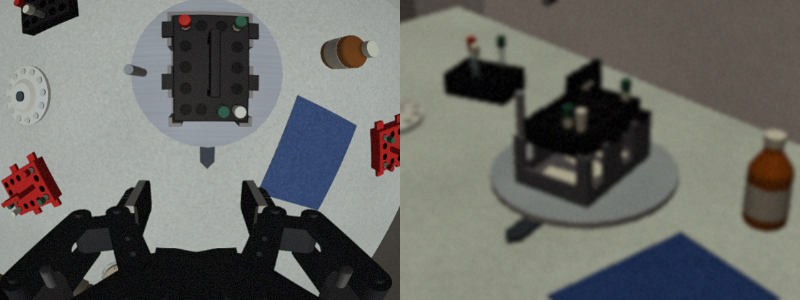

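The rack sits level on the rim with its lugs on the ledge, the front points along the tongue, the bystanders are untouched and the gripper is clear.

```bash
python3 -c "
from rig import job
print(job.sign_off())"
```

```text
the job is handed in; nothing more can be done
None
```

The job is done and handed in at about 25 s: the bin's front points along the tongue to within about half a degree, and the rack rests level with its lugs on the rim, the other way round from before, released with the gripper clear.

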